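Fit the oil filter and offer up its cover

ROBOT

A 6-joint arm with a two-finger parallel gripper is mounted at the origin on the work surface. World frame = base frame: x ahead of the robot, y to its left, z up, the work surface at z = 0. Lengths are in m, angles in rad, forces in N, time in s.
With the tool pointing down it reaches from about 0.25 to 0.775 m from the base axis. Payload 4 kg.
Tool frame: the origin (TCP) lies between the finger pads; the fingertips stand 14 mm ahead of it and the grasp point (between the pads) lies 5 mm behind it (nose_length is the distance from the TCP to the fingertips, in m); z points along the fingers, y is the line along which they close (so a half turn about z gives the same grasp; the last joint's range is limited). The gripper opens to 94 mm and grips with 3 to 60 N. Pads are 16 mm wide; open, the fingers measure 119 mm over their backs; the gripper's body (75 mm by 177 mm) begins 78 mm behind the grasp point.
Start: joints at [1.042, 0.087, 1.371, -0, 1.684, -0.103], TCP at [0.227, 0.501, 0.196] pointing down, gripper open.
Joint ranges: [-3.1, 3.1], [-0.76, 2.03], [0.27, 2.55], [-1.08, 4.22], [0.17, 2.65], [-2.57, 2.57]. Speed limits (rad/s): [2.79, 2.79, 3.14, 3.14, 3.14, 3.14].

INTERFACE

Orientations are given as [roll, pitch, yaw] about the fixed x, y, z axes, in that order (R = Rz(yaw) Ry(pitch) Rx(roll)).
In Python, from bench import * gives the robot as it stands.
- The arm moves only by the tool move_arm, never from a script. Its argument "steps" is one flat list of numbers, 7 for each row, row after row: the turn, a rotation vector about the world's x, y, z in rad, then the shift along the world's x, y, z in m, then the opening, from 0 (shut) to 1 (fully open). A call has 1 to 12 rows; each row is the pose to reach, as a shift and turn from the pose commanded when the call began; what a row does not reach only later rows make up. A row lasts 1/10 s, in which the tool goes at most 50 mm and 8.59 degrees, less where a joint would pass 70% of its speed; a pose out of reach is approached as far as the arm can. A call with a gripper value outside its range is refused whole. The fingers move at their own pace and stop on an object; the grip force is fixed at half the most. Time passes only in rows, so rows that repeat a pose let the fingers close. It gives the time, the measured TCP pose, the force, the opening and the grip force at its end, in the units of the state.
- get_obs(): the state, without advancing time (a new reading comes with each control period).
- snapshot(name): name is "scene" or "side" or "wrist"; returns (picture, depth): 420x560x3 uint8, red, green, blue; 420x560 float32, m along the optical axis (not along the pixel's ray), 0 where there is no reading.
- camera_model(name): a dict with "fx", "fy", "cx", "cy" (pixels), "rvec" (rotation vector, rad) and "tvec" (3), from world to camera coordinates, as OpenCV has them. Camera axes: x right, y down, z forward; pixel columns grow to the right and rows downward; lengths in m; the calibration is good to about 2 mm. A picture is of the moment at which its call begins: read the wrist's pose just before it. camera_model takes no time and is no camera call; for the wrist camera it gives the pose at the moment of the call.
- close_job(): hands the job in; it is judged then, once.
Trained networks look in the newest picture that a camera, given by its name, has taken for a name from the list of things; names that differ only in an ending like _2 or _b are one class to them, and where a whole thing is asked for, a point or a joint stands for the part that bears it (a point fixed in the world has none). Each returns a list of dicts, best first, with "score" (0 to 1); they miss things now and then, are a little off and sometimes report something else, mostly with a low value. They report only what shows in the picture. A call takes as long as a camera call. They do not tell look-alikes from the thing itself.
- silhouettes(camera, target): "pixels" (420x560 bool, what is visible of it) and "uv" ([column, row] in pixels, amid what is visible of it).
- spot_point(camera, target): "uv" ([column, row] in pixels: a listed point, or the origin of a listed thing).
The state is a dict: "time": time; "joint_positions": joint angles; "qvel": joint speeds; "joint_torque": joint torques, N m; "tool_pos": TCP position; "ee_rot": TCP orientation; "wrist_force": force on the tool from outside, world axes, zero at the start; "wrist_torque": the same for the moment, N m; "width": finger opening in m; "finger_force": force on a finger pad.
Only numpy, scipy, OpenCV 4.12 (cv2) and the standard library are available. Lean on these libraries where they do the work, as an engineer would, in place of code of your own. Each camera call takes 0.05 s, during which the arm holds its last target. There are 200 camera calls.

TASK

Put the clean new oil filter (cream paper, green end) from the tray into the round chamber of the engine casing, green end up, lowering it in gently to the chamber floor rather than dropping it, and let go. Then pick up the blue filter cover, carry it clear over the socket rack, and finish while still holding it level and still about a centimetre above the tips of the two studs, its two holes lined up with them, so that I can slip the seal ring on: the cover must never touch the casing or the studs. Do not bump the socket rack, and leave the dirty old filter and everything else on the bench where they are.

Things in the scene. Friction and masses are not known exactly. Their poses are not given: they have to be found in the camera images.
- casing: Bare aluminium block 150 x 116 x 60 mm (x, y, z) on a 190 x 140 x 14 mm flange, fixed, on one side of the rack (tray on the other). Origin: centre of the underside; z up. Mid-top, a round chamber, 46 mm diameter, 30 mm deep. Two dark studs, 6 mm diameter, stand on top at x = +46 and -46 mm, y = 0; tips 92 mm above the bench, 32 mm above the top face.
- chamber (a point): Centre of the chamber's floor, 30 mm below the casing's top face (30 mm above the bench); axes as the casing's. The filter's underside belongs here.
- stud_a (a point): Tip of the stud at the casing's +x.
- stud_b (a point): Tip of the stud at the casing's -x.
- tray: Light grey shallow parts tray fixed to the bench, 280 x 230 mm (x, y), floor 4 mm thick, lip 14 mm high. Origin: centre of the underside. The cover lies in its -x half (nearer the robot) and the two filters stand in its +x half, about 110 mm apart along its y.
- cover: Blue cover, loose, about 0.25 kg, flange down. Flange 124 x 70 x 8 mm (x, y, z) with two 11 mm holes at x = +46 and -46 mm, y = 0; a dome of 56 mm diameter up to 34 mm above the underside; on it a straight grip bar along x, 56 mm long, 14 mm thick (y), from 34 to 68 mm above the underside. Origin: centre of the underside; z up. A half turn about z makes no difference.
- filter: New oil filter, loose, about 60 g: upright cylinder of cream pleated paper, 40 mm diameter, 55 mm high, with a plain green end plate on top and a black rubber end with the hole underneath. Origin: centre of the underside (rubber end); z towards the green end. Seated, it stands 25 mm proud of the casing.
- old_filter: Dirty old filter, dark brown with a dark steel top plate, same size (40 mm diameter, 55 mm high), same origin. Stays where it is.
- rack: Socket rack fixed to the bench between tray and casing: orange base 320 x 50 x 18 mm with eight chrome sockets in a row along its x, the tallest reaching 118 mm above the bench, at its +x end. Origin: centre of the underside. An obstacle: not to be bumped.
- oil_a: Grey oil bottle with red cap, 84 mm diameter, 220 mm high, at the right side of the bench. Origin: centre of the underside. Bystander.
- oil_b: Second grey oil bottle, the same. Bystander.
- spray: Spray can, steel and red, 60 mm diameter, 170 mm high, at the left side. Origin: centre of the underside. Bystander.
- tape: Roll of black tape lying flat, 64 mm diameter, 19 mm high, at the far side. Origin: centre of the underside. Bystander.
- spanner: Steel spanner lying flat, 180 mm long along its x, at the far side. Bystander.
There are look-alikes about, which are no part of the job. Of the things that look like the cover, take the one that is farthest to the robot's right at the start.

How it is judged:
By the outcome, as a careful person would: the job done as asked, in the order asked, and still so for the second after the job is handed in, while the arm keeps its last pose, push and grip.
It also fails if it takes over 72 s, if anything falls off the work surface, if the arm or the gripper's body presses on something with over 40 N, if the wrist force passes 120 N, or if a joint passes its speed limit or range.

## Working session

There is one attempt and no reset: what is moved stays moved. The work goes in short steps, Python scripts to look and compute and a tool call to move; the robot and the scene stay as the last step left them, time stands still between calls to the robot, and variables do not carry over. Pictures are saved under pics/ and viewed, at most 10 in all, crops included, and the job is handed in when it is done.

Besides the shell and the picture viewer there is one more tool, called after "Request:" as name(argument=value, ...), one argument or row to a line, values as JSON. move_arm: Moves the arm, as the interface text tells. Its arguments: {"type":"object","properties":{"steps":{"type":"array"}},"required":["steps"]}

```bash
mkdir -p pics; cat > h.py <<'E'
from bench import *
import numpy as np, cv2
def save(n,p): cv2.imwrite('pics/'+n+'.png',cv2.cvtColor(p,cv2.COLOR_RGB2BGR))
def KRT(c):
    m=camera_model(c); K=np.array([[m['fx'],0,m['cx']],[0,m['fy'],m['cy']],[0,0,1]])
    return K,cv2.Rodrigues(np.array(m['rvec'],float))[0],np.array(m['tvec'],float)
def cloud(depth,krt):
    K,R,t=krt; v,u=np.mgrid[0:420,0:560]; d=depth.astype(float)
    c=np.stack([(u-K[0,2])/K[0,0]*d,(v-K[1,2])/K[1,1]*d,d],-1)
    return (c-t)@R   # HxWx3 world
def onplane(uv,z,krt):
    K,R,t=krt; r=R.T@np.linalg.solve(K,[uv[0],uv[1],1]); o=-R.T@t
    return o+r*(z-o[2])/r[2]
def proj(p,krt):
    K,R,t=krt; q=K@(R@np.array(p)+t); return q[:2]/q[2]
E
python3 - <<'E'
from h import *
o=get_obs(); print(o['tool_pos'],o['ee_rot'],o['width'])
for c in('scene','side'):
    k=KRT(c); p,d=snapshot(c); save(c+'0',p); np.savez(c+'0',p=p,d=d); C=cloud(d,k)
    print(c,-k[1].T@k[2])
    for n in('casing','cover','filter','old_filter','rack','tray','stud_a','chamber'):
        for s in silhouettes(c,n)[:4] if n not in('chamber',) else []:
            P=C[s['pixels']&(d>0)]
            if len(P)==0: continue
            print(c,n,round(s['score'],2),np.round(s['uv']),len(P),'lo',np.percentile(P,2,0).round(3),'hi',np.percentile(P,98,0).round(3))
E
```

```text
[0.22690745 0.50042713 0.19504066] [-3.13950949e+00 -1.88109667e-04  2.71585132e+00] 0.09397896941236207
scene [ 1.23302156 -0.55068085  1.20121948]
scene casing 0.79 [332. 183.] 2525 lo [ 0.445  0.176 -0.001] hi [0.623 0.314 0.063]
scene cover 0.6 [265. 142.] 719 lo [ 0.21   0.162 -0.003] hi [0.328 0.27  0.066]
scene cover 0.59 [185. 242.] 902 lo [ 0.377 -0.255  0.002] hi [ 0.495 -0.186  0.071]
scene cover 0.43 [329. 179.] 2396 lo [0.448 0.177 0.006] hi [0.622 0.307 0.063]
scene filter 0.89 [226. 259.] 295 lo [ 0.558 -0.197  0.004] hi [ 0.594 -0.161  0.061]
scene filter 0.3 [281. 225.] 2419 lo [ 0.426 -0.019  0.005] hi [0.716 0.028 0.116]
scene old_filter 0.74 [190. 266.] 320 lo [ 0.527 -0.294  0.003] hi [ 0.565 -0.257  0.061]
scene tray 0.86 [205. 258.] 5580 lo [ 0.354 -0.342 -0.004] hi [ 0.647 -0.095  0.014]
scene stud_a 0.66 [333. 176.] 2403 lo [0.449 0.177 0.005] hi [0.621 0.309 0.063]
side [-0.48391386  0.98411983  1.27907598]
side casing 0.55 [234. 258.] 356 lo [0.42  0.204 0.008] hi [0.531 0.275 0.083]
side cover 0.84 [278. 294.] 802 lo [ 0.207  0.17  -0.003] hi [0.323 0.278 0.068]
side cover 0.6 [340. 215.] 113 lo [ 0.368 -0.249 -0.001] hi [ 0.407 -0.181  0.015]
side rack 0.74 [292. 238.] 249 lo [ 0.092 -0.015 -0.002] hi [0.456 0.375 0.505]
side tray 0.49 [371. 147.] 463 lo [ 0.46  -0.555  0.076] hi [ 0.535 -0.487  0.221]
side stud_a 0.91 [233. 252.] 299 lo [0.428 0.205 0.018] hi [0.533 0.271 0.081]
```

View pics/scene0.png

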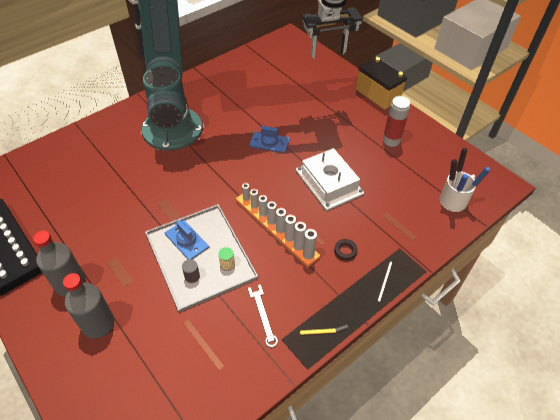

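View pics/side0.png

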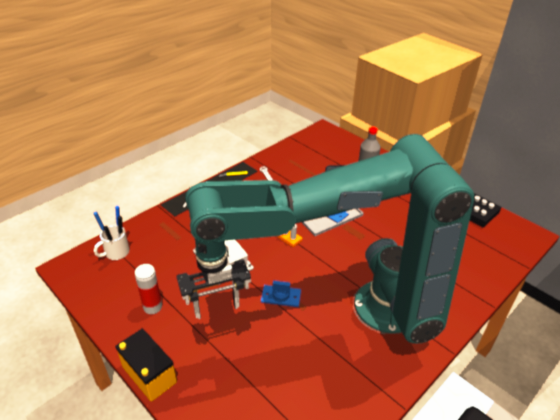

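The scene picture shows the tray with the blue cover at (185,240), the old filter at (190,270) and the green-topped new filter at (226,258). The rack runs from (245,195) to (310,245) and the casing is at (330,178). The look-alike cover at (268,140) lies on the robot's left, so the one in the tray is the right one. The side view is mostly hidden by the arm. Next I look from above the casing.

Request:
move_arm(
  steps=[0, 0, 0, 0.01, -0.01, 0.04, 1, 0, 0, 0, 0.03, -0.03, 0.08, 1, 0, 0, 0, 0.06, -0.06, 0.11, 1, 0, 0, 0, 0.09, -0.09, 0.13, 1, 0, 0, 0, 0.12, -0.12, 0.14, 1, 0, 0, 0, 0.15, -0.15, 0.15, 1, 0, 0, 0, 0.18, -0.18, 0.15, 1, 0, 0, 0, 0.21, -0.21, 0.15, 1, 0, 0, 0, 0.23, -0.24, 0.15, 1, 0, 0, 0, 0.24, -0.26, 0.15, 1, 0, 0, 0, 0.24, -0.26, 0.15, 1, 0, 0, 0, 0.24, -0.26, 0.15, 1],
)

```text
time: 2.0
tool_pos: [0.4671, 0.2409, 0.3462]
ee_rot: [3.141, -0.001, 2.715]
wrist_force: [-0.1, 0.2, 0.2]
width: 0.0937
finger_force: 0.0
```

```bash
cat >> h.py <<'E'
def look(tag,names=(),pts=()):
    o=get_obs(); print('t',round(o['time'],2),'tcp',o['tool_pos'].round(4),'rpy',np.round(o['ee_rot'],4),'w',round(o['width'],4))
    k=KRT('wrist'); p,d=snapshot('wrist'); save(tag,p); C=cloud(d,k)
    print('cam',(-k[1].T@k[2]).round(3),'axis',k[1][2].round(3))
    np.savez(tag,p=p,d=d,K=k[0],R=k[1],t=k[2],C=C)
    for n in names:
        for s in silhouettes('wrist',n)[:3]:
            P=C[s['pixels']&(d>0)]
            if len(P): print(n,round(s['score'],2),np.round(s['uv']),len(P),'lo',np.percentile(P,2,0).round(3),'hi',np.percentile(P,98,0).round(3))
    for n,z in pts:
        for s in spot_point('wrist',n)[:3]:
            print('pt',n,round(s['score'],2),np.round(s['uv'],1),onplane(s['uv'],z,k).round(4))
    return p,d,k,C
E
python3 - <<'E'
from h import *
look('w1',['casing'],[('stud_a',.092),('stud_b',.092),('chamber',.03),('casing',0)])
E
```

```text
t 2.0 tcp [0.4671 0.2409 0.3462] rpy [ 3.1411e+00 -5.0000e-04  2.7150e+00] w 0.0937
cam [0.395 0.276 0.535] axis [ 0.252 -0.113 -0.961]
casing 0.65 [298. 188.] 11002 lo [0.431 0.192 0.012] hi [0.598 0.327 0.062]
pt stud_a 0.65 [297.1 176.7] [0.4842 0.265  0.092 ]
pt stud_a 0.27 [ 79.3 313.3] [ 0.5375 -0.0999  0.092 ]
pt stud_b 0.65 [297.1 176.7] [0.4842 0.265  0.092 ]
pt stud_b 0.27 [ 79.3 313.3] [ 0.5375 -0.0999  0.092 ]
pt chamber 0.83 [297.5 197.7] [0.526  0.2515 0.03  ]
pt casing 0.6 [300.6 193.4] [0.5294 0.2572 0.    ]
```

View pics/w1.png

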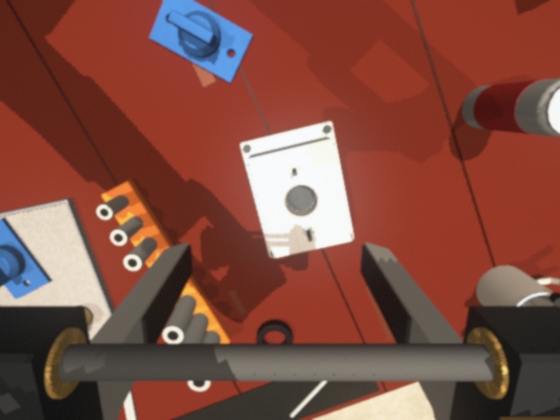

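The wrist view shows the casing with its chamber at (300,200) and studs at about (294,172) and (308,233). I fit the casing's pose from the depth, then look from a second place.

```bash
cat > fit.py <<'E'
from h import *
def fit(tag):
    f=np.load(tag+'.npz'); C=f['C']; d=f['d']; k=(f['K'],f['R'],f['t'])
    box=(abs(C[...,0]-.53)<.12)&(abs(C[...,1]-.25)<.1)&(d>0)
    top=box&(abs(C[...,2]-.0605)<.006); P=C[top]
    n,l,s,c=cv2.connectedComponentsWithStats(top.astype(np.uint8)); i=1+s[1:,4].argmax(); P=C[l==i]
    r=cv2.minAreaRect((P[:,:2]*1000).astype(np.float32)); print('top z',np.median(P[:,2]).round(4),'rect',np.round(r[0],1),np.round(r[1],1),round(r[2],1))
    # chamber hole in top-mask: filled contour inner
    m=(l==i).astype(np.uint8); cs,h=cv2.findContours(m,cv2.RETR_CCOMP,cv2.CHAIN_APPROX_NONE)
    for cc,hh in zip(cs,h[0]):
        if hh[3]>=0 and len(cc)>25:
            q=np.array([onplane(u,np.median(P[:,2]),k)[:2]*1000 for u in cc[:,0]],np.float32)
            (x,y),R=cv2.minEnclosingCircle(q); print('hole px',cc[:,0].mean(0).round(),'len',len(cc),'circ',round(x,1),round(y,1),round(R,1))
    st=box&(C[...,2]>.072)&(C[...,2]<.1)
    n,l,s,c=cv2.connectedComponentsWithStats(st.astype(np.uint8))
    for j in range(1,n):
        if s[j,4]>=4:
            Q=C[l==j]; T=Q[Q[:,2]>Q[:,2].max()-.006]; print('stud px',c[j].round(),s[j,4],'zmax',Q[:,2].max().round(4),'top mean',T.mean(0).round(4))
import sys
for t in sys.argv[1:]: fit(t)
E
python3 fit.py w1; python3 -c "
import cv2;p=cv2.imread('pics/w1.png')[110:270,220:370];cv2.imwrite('pics/w1c.png',cv2.resize(p,None,fx=3.7,fy=3.7,interpolation=cv2.INTER_CUBIC))"
```

```text
top z 0.0598 rect [524.7 256. ] [116.2 150.9] 79.1
hole px [309. 236.] len 27 circ 577.1 246.3 9.3
hole px [301. 200.] len 92 circ 523.4 256.0 23.9
stud px [295. 172.] 28 zmax 0.0926 top mean [0.479  0.2647 0.091 ]
stud px [309. 236.] 38 zmax 0.0942 top mean [0.5688 0.2474 0.0917]
```

View pics/w1c.png

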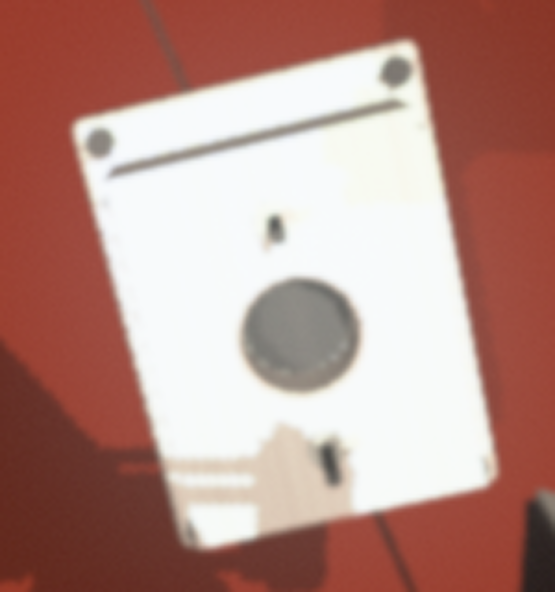

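Request:
move_arm(
  steps=[0, 0, 0, 0.01, -0.02, 0, 1, 0, 0, 0, 0.02, -0.05, 0, 1, 0, 0, 0, 0.03, -0.09, 0, 1, 0, 0, 0, 0.03, -0.13, 0, 1, 0, 0, 0, 0.03, -0.17, 0, 1, 0, 0, 0, 0.03, -0.21, 0, 1, 0, 0, 0, 0.03, -0.25, 0, 1, 0, 0, 0, 0.03, -0.29, 0, 1, 0, 0, 0, 0.03, -0.33, 0, 1, 0, 0, 0, 0.03, -0.36, 0, 1, 0, 0, 0, 0.03, -0.38, 0, 1, 0, 0, 0, 0.03, -0.38, 0, 1],
)

```text
time: 3.5
tool_pos: [0.4971, -0.1407, 0.3456]
ee_rot: [-3.141, -0.001, 2.713]
wrist_force: [0.3, -0.0, -0.6]
width: 0.0938
finger_force: 0.0
```

```bash
python3 - <<'E'
from h import *
look('w2',['filter','old_filter','cover','rack'],[('filter',.004),('cover',.004)])
E
```

```text
t 3.5 tcp [ 0.4971 -0.1407  0.3456] rpy [-3.1412e+00 -9.0000e-04  2.7128e+00] w 0.0938
cam [ 0.425 -0.106  0.534] axis [ 0.251 -0.115 -0.961]
filter 0.68 [274. 217.] 864 lo [ 0.55  -0.192  0.007] hi [ 0.588 -0.154  0.061]
filter 0.27 [ 46. 274.] 4066 lo [ 0.465 -0.527  0.007] hi [ 0.538 -0.495  0.148]
old_filter 0.97 [207. 228.] 917 lo [ 0.522 -0.289  0.006] hi [ 0.559 -0.252  0.061]
cover 0.89 [210. 144.] 4022 lo [ 0.373 -0.252  0.009] hi [ 0.492 -0.184  0.073]
rack 0.88 [393. 164.] 9348 lo [ 0.406 -0.017  0.007] hi [0.703 0.03  0.118]
pt filter 0.83 [276.3 212.4] [ 0.5704 -0.1719  0.004 ]
pt cover 0.91 [209.4 146.9] [ 0.4353 -0.2206  0.004 ]
```

View pics/w2.png

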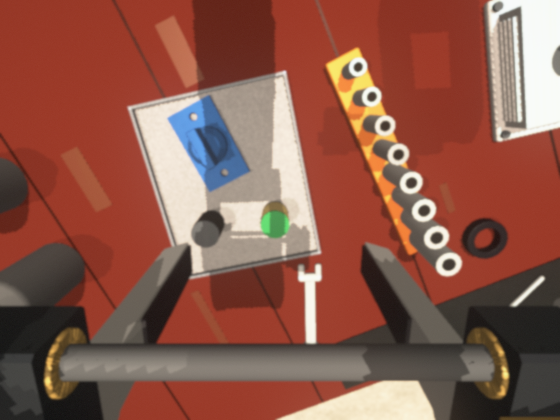

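The tray view shows the cover at (208,143) and the new filter's green top at (274,222). The old filter is at (207,229), with the rack well to the side. Now I fit the filter and the cover.

```bash
cat > fit2.py <<'E'
from h import *
import sys
def fit2(tag,fc=(.57,-.173),cc=(.433,-.218)):
    f=np.load(tag+'.npz'); C=f['C']; d=f['d']; p=f['p'].astype(int); k=(f['K'],f['R'],f['t'])
    def near(c,r): return (np.hypot(C[...,0]-c[0],C[...,1]-c[1])<r)&(d>0)
    for nm,c in(('filter',fc),('old',(.541,-.271))):
        m=near(c,.04)&(C[...,2]>.05)
        if m.sum()<30: continue
        z=np.percentile(C[m][:,2],60); v,u=np.nonzero(m&(abs(C[...,2]-z)<.004))
        q=np.array([onplane(a,z,k)[:2]*1000 for a in zip(u,v)],np.float32); (x,y),r=cv2.minEnclosingCircle(q)
        print(nm,'top z',z.round(4),'circ',round(x,1),round(y,1),round(r,1),'mean',q.mean(0).round(1))
    blue=(p[...,2]>p[...,0]+40)&near(cc,.085)
    for nm,lo,hi in(('flange',.006,.018),('bar',.062,.08)):
        m=blue&(C[...,2]>lo)&(C[...,2]<hi)
        if m.sum()<20: continue
        z=np.median(C[m][:,2]); P=C[m][:,:2]*1000; r=cv2.minAreaRect(P.astype(np.float32))
        print(nm,m.sum(),'z',z.round(4),'rect',np.round(r[0],1),np.round(r[1],1),round(r[2],1))
    m=near((.56,0),.2)&(abs(C[...,1]-.007)<.05)&(C[...,2]>.03); 
    if m.sum(): print('rack lo/hi',np.percentile(C[m],1,0).round(3),np.percentile(C[m],99.5,0).round(3))
if __name__=='__main__':
    for t in sys.argv[1:]: fit2(t)
E
python3 fit2.py w2; python3 fit.py w2
```

```text
filter top z 0.0593 circ 569.9 -173.8 21.0 mean [ 569.7 -173.7]
old top z 0.0592 circ 541.3 -270.8 21.5 mean [ 541.3 -271.3]
flange 2573 z 0.0119 rect [ 432.1 -218.3] [123.2  69.8] 2.5
bar 462 z 0.0716 rect [ 432. -218.] [55.6 14.3] 2.4
rack lo/hi [ 0.416 -0.005  0.032] [0.708 0.03  0.119]
top z 0.06 rect [517.6 220. ] [ 47.  150.1] 78.8
```

Request:
move_arm(
  steps=[0, 0, 0.03, 0.01, -0.005, -0.01, 0.85, 0, 0, 0.08, 0.02, -0.01, -0.03, 0.85, 0, 0, 0.13, 0.035, -0.015, -0.06, 0.85, 0, 0, 0.18, 0.05, -0.02, -0.09, 0.85, 0, 0, 0.22, 0.06, -0.027, -0.12, 0.85, 0, 0, 0.239, 0.07, -0.032, -0.14, 0.85, 0, 0, 0.239, 0.073, -0.033, -0.145, 0.85, 0, 0, 0.239, 0.073, -0.033, -0.145, 0.85, 0, 0, 0.239, 0.073, -0.033, -0.145, 0.85],
)

```text
time: 4.75
tool_pos: [0.5706, -0.1718, 0.2029]
ee_rot: [-3.141, 0.002, 2.955]
wrist_force: [-0.1, -0.8, 0.1]
width: 0.0797
finger_force: 0.0
```

```bash
python3 - <<'E'
from h import *
look('w3',['filter'])
E
python3 fit2.py w3
```

```text
t 4.75 tcp [ 0.5706 -0.1718  0.2029] rpy [-3.1413e+00  2.3000e-03  2.9551e+00] w 0.0797
cam [ 0.492 -0.155  0.391] axis [ 0.274 -0.052 -0.96 ]
filter 0.57 [272. 188.] 1666 lo [ 0.55  -0.193  0.007] hi [ 0.588 -0.155  0.061]
filter top z 0.326 circ 554.6 -172.9 37.3 mean [ 545.3 -168.9]
old top z 0.0593 circ 541.5 -271.7 21.1 mean [ 541.3 -271.7]
flange 5080 z 0.0119 rect [ 432.9 -218.6] [122.3  70.1] 2.3
bar 1241 z 0.0717 rect [ 432.1 -218.3] [56.4 14.3] 2.9
rack lo/hi [ 0.434 -0.005  0.032] [0.699 0.028 0.119]
```

Request:
move_arm(
  steps=[0, 0, 0, 0, -0.002, -0.02, 0.85, 0, 0, 0, 0, -0.002, -0.05, 0.85, 0, 0, 0, 0, -0.002, -0.08, 0.85, 0, 0, 0, 0, -0.002, -0.11, 0.85, 0, 0, 0, 0, -0.002, -0.13, 0.85, 0, 0, 0, 0, -0.002, -0.142, 0.85, 0, 0, 0, 0, -0.002, -0.148, 0.85, 0, 0, 0, 0, -0.002, -0.149, 0.85, 0, 0, 0, 0, -0.002, -0.149, 0.85],
)

```text
time: 5.75
tool_pos: [0.5711, -0.1744, 0.0537]
ee_rot: [-3.141, 0.002, 2.955]
wrist_force: [-0.5, 0.5, 0.6]
width: 0.0799
finger_force: 0.0
```

Request:
move_arm(
  steps=[0, 0, 0, 0, 0, 0, 0.6, 0, 0, 0, 0, 0, 0, 0.45, 0, 0, 0, 0, 0, 0, 0.4, 0, 0, 0, 0, 0, 0, 0.35, 0, 0, 0, 0, 0, 0, 0.3, 0, 0, 0, 0, 0, 0, 0.3],
)

```text
time: 6.35
tool_pos: [0.5702, -0.174, 0.0522]
ee_rot: [3.141, -0.0, 2.955]
wrist_force: [-0.2, 0.4, 0.5]
width: 0.0353
finger_force: 0.0
```

```bash
python3 - <<'E'
from h import *
look('w4',['filter'])
print(get_obs()['finger_force'])
E
```

```text
t 6.35 tcp [ 0.5702 -0.174   0.0522] rpy [ 3.1414e+00 -1.0000e-04  2.9548e+00] w 0.0353
cam [ 0.492 -0.158  0.241] axis [ 0.272 -0.051 -0.961]
filter 0.79 [272. 242.] 5018 lo [ 0.55  -0.19   0.008] hi [ 0.588 -0.155  0.06 ]
0.0
```

View pics/w4.png

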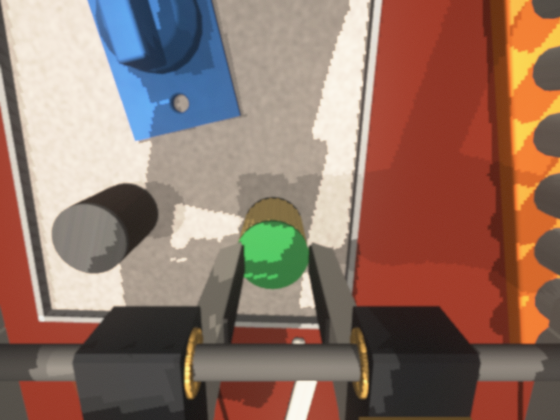

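The fingers are centred on the green top at (275,255), but the force reads zero, so I close further.

Request:
move_arm(
  steps=[0, 0, 0, 0, 0, 0, 0.2, 0, 0, 0, 0, 0, 0, 0.1, 0, 0, 0, 0, 0, 0, 0.05],
)

```text
time: 6.75
tool_pos: [0.5702, -0.1741, 0.0522]
ee_rot: [3.142, 0.0, 2.955]
wrist_force: [0.5, -0.1, -0.5]
width: 0.0078
finger_force: 0.0
```

```bash
python3 - <<'E'
from h import *
look('w5',['filter'])
o=get_obs();print(o['finger_force'],o['wrist_force'])
E
python3 fit2.py w5
```

```text
t 6.75 tcp [ 0.5702 -0.1741  0.0522] rpy [3.1415 0.     2.9548] w 0.0078
cam [ 0.492 -0.158  0.241] axis [ 0.272 -0.051 -0.961]
filter 0.81 [274. 232.] 3507 lo [ 0.55  -0.193  0.006] hi [ 0.588 -0.156  0.066]
filter 0.62 [290. 410.] 137 lo [ 0.721 -0.196  0.002] hi [ 0.743 -0.187  0.008]
0.0 [-0.11404933  0.84561268  0.57228479]
filter top z 0.1818 circ 544.8 -168.1 29.3 mean [ 544.8 -167.8]
old top z 0.0595 circ 541.1 -271.1 21.8 mean [ 541.  -271.4]
flange 8510 z 0.0119 rect [ 452.8 -218.1] [82.5 70.9] 2.5
bar 2263 z 0.0716 rect [ 447.3 -217.6] [26.2 14.5] 1.6
rack lo/hi [ 0.466 -0.005  0.03 ] [0.66  0.005 0.04 ]
```

View pics/w5.png

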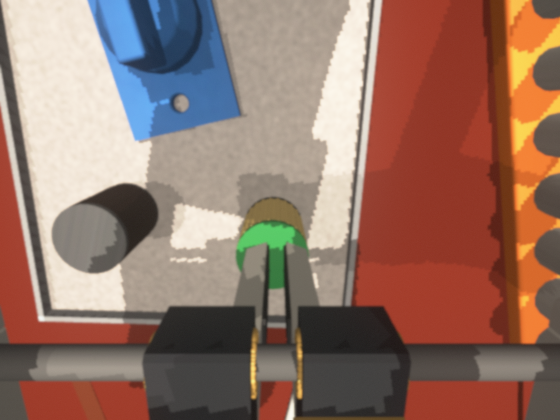

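```bash
python3 - <<'E'
from h import *
p,d=snapshot('scene'); C=cloud(d,KRT('scene')); np.savez('s1',p=p,d=d)
c=proj([.57,-.174,.06],KRT('scene')).astype(int); print(c)
q=p[c[1]-60:c[1]+40,c[0]-60:c[0]+60]; save('s1c',cv2.resize(q,None,fx=5,fy=5,interpolation=cv2.INTER_CUBIC))
f=np.load('w5.npz'); C=f['C']; d=f['d']
for v in range(225,330,8): print(v,[tuple(C[v,u].round(3)) for u in (255,272,285)])
E
```

```text
[225 251]
225 [(np.float64(0.551), np.float64(-0.181), np.float64(0.058)), (np.float64(0.553), np.float64(-0.171), np.float64(0.059)), (np.float64(0.554), np.float64(-0.164), np.float64(0.059))]
233 [(np.float64(0.555), np.float64(-0.182), np.float64(0.059)), (np.float64(0.557), np.float64(-0.172), np.float64(0.059)), (np.float64(0.558), np.float64(-0.165), np.float64(0.059))]
241 [(np.float64(0.559), np.float64(-0.182), np.float64(0.061)), (np.float64(0.562), np.float64(-0.173), np.float64(0.059)), (np.float64(0.563), np.float64(-0.166), np.float64(0.059))]
249 [(np.float64(0.56), np.float64(-0.182), np.float64(0.07)), (np.float64(0.566), np.float64(-0.174), np.float64(0.059)), (np.float64(0.564), np.float64(-0.166), np.float64(0.067))]
257 [(np.float64(0.56), np.float64(-0.181), np.float64(0.081)), (np.float64(0.571), np.float64(-0.175), np.float64(0.059)), (np.float64(0.564), np.float64(-0.167), np.float64(0.078))]
265 [(np.float64(0.492), np.float64(-0.158), np.float64(0.241)), (np.float64(0.576), np.float64(-0.176), np.float64(0.06)), (np.float64(0.564), np.float64(-0.167), np.f
[... 782 characters left out ...]
t64(-0.179), np.float64(0.124)), (np.float64(0.635), np.float64(-0.188), np.float64(0.003)), (np.float64(0.577), np.float64(-0.17), np.float64(0.1))]
313 [(np.float64(0.54), np.float64(-0.172), np.float64(0.163)), (np.float64(0.641), np.float64(-0.189), np.float64(0.004)), (np.float64(0.643), np.float64(-0.179), np.float64(0.004))]
321 [(np.float64(0.541), np.float64(-0.172), np.float64(0.164)), (np.float64(0.643), np.float64(-0.189), np.float64(0.012)), (np.float64(0.645), np.float64(-0.18), np.float64(0.012))]
329 [(np.float64(0.54), np.float64(-0.172), np.float64(0.17)), (np.float64(0.492), np.float64(-0.158), np.float64(0.241)), (np.float64(0.659), np.float64(-0.182), np.float64(0.001))]
```

View pics/s1c.png

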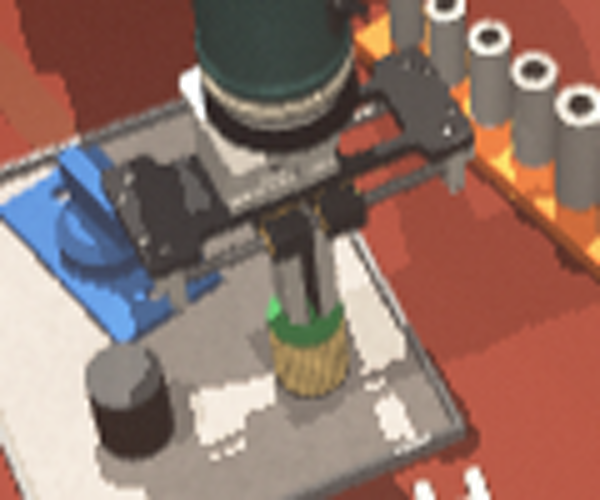

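The side crop shows the closed fingers standing on, or just above, the green top rather than around it. I check from earlier clouds where the fingertips really are relative to the reported TCP.

```bash
python3 - <<'E'
from h import *
for t,z in(('w1',.3462),('w2',.3456),('w3',.2029),('w4',.0522)):
    f=np.load(t+'.npz'); C=f['C']; d=f['d']; T={'w1':(.4671,.2409),'w2':(.4971,-.1407),'w3':(.5706,-.1718),'w4':(.5702,-.174)}[t]
    m=(d>.05)&(C[...,2]>z-.05)&(np.hypot(C[...,0]-T[0],C[...,1]-T[1])<.08)
    if t=='w4': m&=C[...,2]>.063
    m&=np.arange(420)[:,None]<330
    P=C[m]; print(t,m.sum(),'tip z - tcp',(np.percentile(P[:,2],[.2,1,5])-z).round(4))
    L=P[P[:,2]<P[:,2].min()+.01]; print(' low mean rel',(L.mean(0)-[*T,z]).round(4))
import bench; print([n for n in dir(bench) if not n.startswith('_')], getattr(bench,'nose_length',None)); print(get_obs().keys())
E
```

```text
w1 12632 tip z - tcp [0.0099 0.0125 0.0211]
 low mean rel [-0.0028  0.0037  0.0143]
w2 12633 tip z - tcp [0.0098 0.0125 0.0211]
 low mean rel [-0.0026  0.004   0.0139]
w3 13060 tip z - tcp [0.0099 0.0128 0.0223]
 low mean rel [-0.0036  0.0019  0.0139]
w4 10726 tip z - tcp [0.0119 0.0147 0.0245]
 low mean rel [-0.0055  0.0033  0.0165]
['IKError', 'camera_model', 'close_job', 'get_obs', 'nose_length', 'silhouettes', 'snapshot', 'spot_point'] 0.014
dict_keys(['time', 'joint_positions', 'qvel', 'joint_torque', 'tool_pos', 'ee_rot', 'wrist_force', 'wrist_torque', 'finger_force', 'width'])
```

The fingertips stand about 9.5 mm above the reported TCP instead of 14 mm below it, so real tip z = reported z + 0.0095. The scene camera agrees. I rise, reopen, and go down about 24 mm lower than before.

Request:
move_arm(
  steps=[0, 0, 0, 0, 0, 0.01, 0.1, 0, 0, 0, 0, 0, 0.02, 0.85, 0, 0, 0, 0, 0, 0.02, 0.85, 0, 0, 0, 0, 0, 0.02, 0.85, 0, 0, 0, 0, 0, 0.02, 0.85, 0, 0, 0, 0, 0, 0.02, 0.85, 0, 0, 0, 0, 0, 0.01, 0.85, 0, 0, 0, 0, 0, -0.005, 0.85, 0, 0, 0, 0, 0, -0.018, 0.85, 0, 0, 0, 0, 0, -0.024, 0.85, 0, 0, 0, 0, 0, -0.024, 0.85],
)

```text
time: 8.0
tool_pos: [0.5687, -0.1735, 0.0258]
ee_rot: [3.141, -0.004, 2.955]
wrist_force: [-0.4, -0.0, -0.6]
width: 0.0794
finger_force: 0.0
```

Request:
move_arm(
  steps=[0, 0, 0, 0, 0, 0, 0.6, 0, 0, 0, 0, 0, 0, 0.45, 0, 0, 0, 0, 0, 0, 0.4, 0, 0, 0, 0, 0, 0, 0.35, 0, 0, 0, 0, 0, 0, 0.3, 0, 0, 0, 0, 0, 0, 0.3],
)

```text
time: 8.6
tool_pos: [0.5704, -0.1743, 0.0286]
ee_rot: [-3.141, 0.001, 2.955]
wrist_force: [-0.3, -0.7, 0.0]
width: 0.0394
finger_force: 30.0
```

Gripped (39.4 mm, 30 N). I lift and carry it over the rack.

Request:
move_arm(
  steps=[0, 0, 0, 0, 0, 0.015, 0.3, 0, 0, 0, 0, 0, 0.045, 0.3, 0, 0, 0, 0, 0, 0.08, 0.3, 0, 0, 0, 0, 0, 0.115, 0.3, 0, 0, 0, 0, 0.005, 0.145, 0.3, 0, 0, 0, 0, 0.02, 0.16, 0.3, 0, 0, 0, -0.005, 0.045, 0.165, 0.3, 0, 0, 0, -0.01, 0.08, 0.165, 0.3, 0, 0, 0, -0.015, 0.12, 0.165, 0.3, 0, 0, 0, -0.02, 0.16, 0.165, 0.3, 0, 0, 0, -0.024, 0.2, 0.165, 0.3, 0, 0, 0, -0.028, 0.24, 0.165, 0.3],
)

```text
time: 9.8
tool_pos: [0.541, 0.0684, 0.1928]
ee_rot: [3.141, -0.001, 2.955]
wrist_force: [0.1, 0.6, -0.2]
width: 0.0395
finger_force: 30.0
```

Request:
move_arm(
  steps=[0, 0, 0, -0.004, 0.04, 0, 0.3, 0, 0, 0, -0.008, 0.08, 0, 0.3, 0, 0, 0, -0.012, 0.115, 0, 0.3, 0, 0, 0, -0.015, 0.145, 0, 0.3, 0, 0, 0, -0.018, 0.17, 0, 0.3, 0, 0, 0, -0.018, 0.185, 0, 0.3, 0, 0, 0, -0.018, 0.19, -0.005, 0.3, 0, 0, 0, -0.018, 0.19, -0.02, 0.3, 0, 0, 0, -0.018, 0.19, -0.03, 0.3, 0, 0, 0, -0.018, 0.19, -0.03, 0.3, 0, 0, 0, -0.018, 0.19, -0.03, 0.3],
)

```text
time: 10.9
tool_pos: [0.524, 0.2548, 0.1623]
ee_rot: [-3.141, -0.001, 2.953]
wrist_force: [-0.6, -0.2, 0.3]
width: 0.0392
finger_force: 30.0
```

```bash
python3 - <<'E'
from h import *
p,d,k,C=look('w6',['filter'],[('chamber',.03)])
# green disc centre at its own height
m=(p[...,1].astype(int)>p[...,0]+40)&(p[...,1].astype(int)>p[...,2]+40)&(d>0)&(abs(C[...,0]-.524)<.05)
P=C[m]; z=np.median(P[:,2]); v,u=np.nonzero(m); q=np.array([onplane(a,z,k)[:2]*1000 for a in zip(u,v)],np.float32)
print('green',m.sum(),z,cv2.minEnclosingCircle(q),q.min(0),q.max(0))
for c in('scene',):
    K=KRT(c); p,d=snapshot(c); C=cloud(d,K); np.savez('s2',p=p,d=d)
    b=(abs(C[...,0]-.524)<.1)&(abs(C[...,1]-.256)<.08)&(C[...,2]>.07)&(C[...,2]<.095)
    print('stud region',[C[l].mean(0).round(4) for l in [b]])
    m=(p[...,1].astype(int)>p[...,0]+30)&(p[...,1].astype(int)>p[...,2]+30)&(abs(C[...,0]-.524)<.06)&(abs(C[...,1]-.256)<.06)
    if m.sum(): print(m.sum(),C[m].min(0),C[m].max(0))
E
python3 fit.py w6
```

```text
t 10.9 tcp [0.524  0.2548 0.1623] rpy [-3.1406e+00 -1.4000e-03  2.9533e+00] w 0.0392
cam [0.446 0.271 0.351] axis [ 0.27  -0.052 -0.961]
filter 0.83 [277. 260.] 6827 lo [0.504 0.238 0.141] hi [0.543 0.275 0.194]
filter 0.45 [277. 161.] 20631 lo [0.429 0.196 0.012] hi [0.562 0.327 0.061]
pt chamber 0.64 [271.8 198.4] [0.5265 0.2518 0.03  ]
green 16019 0.06011873964947381 ((511.1388854980469, 174.6670684814453), 156.12730407714844) [470.46982   20.858616] [626.79865 326.19974]
stud region [array([0.5375, 0.2507, 0.0814])]
631 [0.46401018 0.19692311 0.04396682] [0.58387539 0.31585543 0.3626117 ]
top z 0.0599 rect [513.6 257.7] [116.3 127.9] 79.1
hole px [275. 154.] len 32 circ 481.9 263.9 5.5
stud px [275. 154.] 74 zmax 0.0933 top mean [0.479  0.2644 0.0915]
```

Filter is over the chamber, within 1 mm. Descending to just above the floor.

Request:
move_arm(
  steps=[0, 0, 0, 0, 0, -0.015, 0.3, 0, 0, 0, 0, 0, -0.035, 0.3, 0, 0, 0, 0, 0, -0.055, 0.3, 0, 0, 0, 0, 0, -0.068, 0.3, 0, 0, 0, 0, 0, -0.075, 0.3, 0, 0, 0, 0, 0, -0.081, 0.3, 0, 0, 0, 0, 0, -0.087, 0.3, 0, 0, 0, 0, 0, -0.093, 0.3, 0, 0, 0, 0, 0, -0.098, 0.3, 0, 0, 0, 0, 0, -0.102, 0.3, 0, 0, 0, 0, 0, -0.102, 0.3, 0, 0, 0, 0, 0, -0.102, 0.3],
)

```text
time: 12.3
tool_pos: [0.5243, 0.2559, 0.0613]
ee_rot: [3.141, 0.0, 2.955]
wrist_force: [-0.6, 0.5, -0.3]
width: 0.0392
finger_force: 30.0
```

Request:
move_arm(
  steps=[0, 0, 0, 0, 0, -0.001, 0.3, 0, 0, 0, 0, 0, -0.002, 0.3, 0, 0, 0, 0, 0, -0.003, 0.3, 0, 0, 0, 0, 0, -0.004, 0.3, 0, 0, 0, 0, 0, -0.005, 0.3, 0, 0, 0, 0, 0, -0.005, 0.3, 0, 0, 0, 0, 0, -0.005, 0.3],
)

```text
time: 13.0
tool_pos: [0.5242, 0.2559, 0.0562]
ee_rot: [3.142, -0.0, 2.955]
wrist_force: [-0.3, 0.7, -1.6]
width: 0.0395
finger_force: 30.0
```

Request:
move_arm(
  steps=[0, 0, 0, 0, 0, -0.0005, 0.3, 0, 0, 0, 0, 0, -0.001, 0.3, 0, 0, 0, 0, 0, -0.001, 0.3, 0, 0, 0, 0, 0, -0.001, 0.3],
)

```text
time: 13.4
tool_pos: [0.5242, 0.2559, 0.0552]
ee_rot: [3.142, -0.0, 2.955]
wrist_force: [0.6, 0.4, 0.1]
width: 0.0394
finger_force: 30.0
```

Request:
move_arm(
  steps=[0, 0, 0, 0, 0, -0.0005, 0.3, 0, 0, 0, 0, 0, -0.001, 0.3, 0, 0, 0, 0, 0, -0.001, 0.3, 0, 0, 0, 0, 0, -0.001, 0.3],
)

```text
time: 13.8
tool_pos: [0.5243, 0.2559, 0.0546]
ee_rot: [3.141, 0.0, 2.955]
wrist_force: [-0.9, -0.4, 1.3]
width: 0.0393
finger_force: 30.0
```

Request:
move_arm(
  steps=[0, 0, 0, 0, 0, -0.0005, 0.3, 0, 0, 0, 0, 0, -0.001, 0.3, 0, 0, 0, 0, 0, -0.001, 0.3],
)

```text
time: 14.1
tool_pos: [0.5243, 0.2559, 0.0545]
ee_rot: [3.141, 0.001, 2.955]
wrist_force: [-1.0, -1.1, 5.8]
width: 0.0393
finger_force: 30.0
```

It is on the floor (5.8 N up). I ease off, release, then rise.

Request:
move_arm(
  steps=[0, 0, 0, 0, 0, 0.001, 0.38, 0, 0, 0, 0, 0, 0.001, 0.45, 0, 0, 0, 0, 0, 0.001, 0.52, 0, 0, 0, 0, 0, 0.001, 0.6, 0, 0, 0, 0, 0, 0.001, 0.7, 0, 0, 0, 0, 0, 0.001, 0.7, 0, 0, 0, 0, 0, 0.01, 0.7, 0, 0, 0, 0, 0, 0.03, 0.7, 0, 0, 0, 0, 0, 0.06, 0.7, 0, 0, 0, 0, 0, 0.1, 0.7, 0, 0, 0, 0, 0, 0.14, 0.7, 0, 0, 0, 0, 0, 0.14, 0.7],
)

```text
time: 15.3
tool_pos: [0.5275, 0.2572, 0.202]
ee_rot: [3.134, 0.013, 2.955]
wrist_force: [0.4, 0.4, 0.7]
width: 0.0656
finger_force: 0.0
```

```bash
cat > seat.py <<'E'
from h import *
import sys
p,d,k,C=look(sys.argv[1],['filter'])
m=(np.hypot(C[...,0]-.524,C[...,1]-.256)<.035)&(C[...,2]>.07)&(C[...,2]<.11)&(d>0)
P=C[m]; z=np.median(P[:,2]); T=P[abs(P[:,2]-z)<.004]
print('seated top',len(T),z,cv2.minEnclosingCircle((T[:,:2]*1000).astype(np.float32)))
A=np.c_[T[:,:2],np.ones(len(T))]; print('tilt',np.linalg.lstsq(A,T[:,2],rcond=None)[0][:2])
E
python3 seat.py w7; python3 fit.py w7
```

```text
t 15.3 tcp [0.5275 0.2572 0.202 ] rpy [3.1338 0.0126 2.9548] w 0.0656
cam [0.446 0.273 0.389] axis [ 0.285 -0.046 -0.957]
filter 0.76 [273. 193.] 1887 lo [0.505 0.239 0.05 ] hi [0.543 0.277 0.086]
seated top 1626 0.08513650761237944 ((524.689453125, 258.0877380371094), 20.92125129699707)
tilt [ 0.00521692 -0.00027024]
top z 0.0599 rect [524.8 255.7] [116.3 150.2] 79.1
hole px [271. 240.] len 39 circ 577.8 244.8 9.4
hole px [271. 186.] len 194 circ 527.4 256.1 27.0
hole px [271. 143.] len 27 circ 481.5 263.4 5.3
stud px [271. 143.] 58 zmax 0.0932 top mean [0.4791 0.2644 0.0914]
stud px [273. 193.] 1686 zmax 0.0876 top mean [0.5241 0.258  0.0851]
stud px [271. 241.] 87 zmax 0.0932 top mean [0.569  0.2471 0.0912]
```

Filter seated upright, top at 85 mm, centred. Now over to the cover.

Request:
move_arm(
  steps=[0, 0, 0, -0.004, -0.02, 0, 0.7, 0, 0, 0, -0.012, -0.06, 0, 0.7, 0, 0, 0.03, -0.02, -0.1, 0, 0.7, 0, 0, 0.06, -0.028, -0.145, 0, 0.7, 0, 0, 0.09, -0.036, -0.19, 0, 0.7, 0, 0, 0.12, -0.045, -0.235, 0, 0.7, 0, 0, 0.15, -0.053, -0.28, 0, 0.7, 0, 0, 0.18, -0.062, -0.325, 0, 0.7, 0, 0, 0.2, -0.07, -0.37, 0, 0.7, 0, 0, 0.22, -0.078, -0.41, 0, 0.7, 0, 0, 0.23, -0.086, -0.445, 0, 0.7, 0, 0, 0.23, -0.092, -0.465, 0, 0.7],
)

```text
time: 16.6
tool_pos: [0.4303, -0.211, 0.1908]
ee_rot: [3.14, -0.004, -3.101]
wrist_force: [0.6, 0.7, 0.4]
width: 0.0655
finger_force: 0.0
```

Request:
move_arm(
  steps=[0, 0, 0, 0, -0.006, -0.01, 0.7, 0, 0, 0, 0, -0.009, -0.02, 0.7, 0, 0, 0, 0, -0.009, -0.02, 0.7, 0, 0, 0, 0, -0.009, -0.02, 0.7, 0, 0, 0, 0, -0.009, -0.02, 0.7],
)

```text
time: 17.1
tool_pos: [0.4326, -0.2171, 0.1733]
ee_rot: [3.141, 0.0, -3.097]
wrist_force: [-0.2, -0.4, -0.1]
width: 0.0658
finger_force: 0.0
```

```bash
python3 - <<'E'
from h import *
look('w8',['cover'],[('cover',.004)])
E
python3 fit2.py w8
```

```text
t 17.1 tcp [ 0.4326 -0.2171  0.1733] rpy [ 3.1414e+00  2.0000e-04 -3.0967e+00] w 0.0658
cam [ 0.353 -0.219  0.362] axis [ 0.277  0.013 -0.961]
cover 0.72 [271. 184.] 7955 lo [ 0.372 -0.252  0.01 ] hi [ 0.49  -0.185  0.072]
pt cover 0.61 [273.6 184.7] [ 0.431  -0.2182  0.004 ]
old top z 0.0592 circ 540.5 -272.1 21.6 mean [ 542.  -266.8]
flange 5095 z 0.0119 rect [ 432.4 -218.7] [123.1  69.4] 2.4
bar 1034 z 0.0717 rect [ 431.5 -218.4] [55.5 13.9] 2.2
rack lo/hi [ 0.412 -0.006  0.031] [0.539 0.019 0.094]
```

Request:
move_arm(
  steps=[0, 0, 0, 0, 0, -0.02, 0.6, 0, 0, 0, 0, 0, -0.05, 0.5, 0, 0, 0, 0, 0, -0.08, 0.5, 0, 0, 0, 0, 0, -0.105, 0.5, 0, 0, 0, 0, 0, -0.122, 0.5, 0, 0, 0, 0, 0, -0.131, 0.5, 0, 0, 0, 0, 0, -0.136, 0.5, 0, 0, 0, 0, 0, -0.137, 0.5, 0, 0, 0, 0, 0, -0.137, 0.5],
)

```text
time: 18.15
tool_pos: [0.4328, -0.2185, 0.0371]
ee_rot: [-3.141, 0.001, -3.098]
wrist_force: [-1.3, -0.4, 0.3]
width: 0.047
finger_force: 0.0
```

Request:
move_arm(
  steps=[0, 0, 0, 0, 0, 0, 0.35, 0, 0, 0, 0, 0, 0, 0.25, 0, 0, 0, 0, 0, 0, 0.15, 0, 0, 0, 0, 0, 0, 0.05, 0, 0, 0, 0, 0, 0, 0.03, 0, 0, 0, 0, 0, 0, 0.03, 0, 0, 0, 0, 0, 0, 0.03],
)

```text
time: 18.85
tool_pos: [0.4324, -0.2187, 0.0365]
ee_rot: [-3.14, 0.001, -3.099]
wrist_force: [0.3, -3.0, 0.3]
width: 0.0137
finger_force: 30.0
```

Bar gripped (13.7 mm, 30 N). I lift, then carry over the rack.

Request:
move_arm(
  steps=[0, 0, 0, 0, 0, 0.005, 0.03, 0, 0, 0, 0, 0, 0.015, 0.03, 0, 0, 0, 0, 0, 0.03, 0.03, 0, 0, 0, 0, 0, 0.05, 0.03, 0, 0, 0, 0, 0, 0.075, 0.03, 0, 0, 0, 0, 0, 0.1, 0.03, 0, 0, 0, 0, 0, 0.125, 0.03, 0, 0, 0, 0, 0, 0.15, 0.03, 0, 0, 0, 0, 0, 0.17, 0.03, 0, 0, 0, 0, 0, 0.182, 0.03, 0, 0, 0, 0, 0, 0.185, 0.03, 0, 0, 0, 0, 0, 0.185, 0.03],
)

```text
time: 20.05
tool_pos: [0.4321, -0.2179, 0.2209]
ee_rot: [3.141, -0.0, -3.098]
wrist_force: [0.4, 0.3, -4.0]
width: 0.0141
finger_force: 30.0
```

```bash
cat > held.py <<'E'
from h import *
import sys
tag=sys.argv[1]
p,d,k,C=look(tag); o=get_obs(); T=np.array(o['tool_pos']); p=p.astype(int)
near=(np.hypot(C[...,0]-T[0],C[...,1]-T[1])<.085)&(d>0)&(p[...,2]>p[...,0]+35)
m=near&(abs(C[...,2]-(T[2]-.0245))<.012)
P=C[m]; z=np.median(P[:,2]); P=P[abs(P[:,2]-z)<.005]; r=cv2.minAreaRect((P[:,:2]*1000).astype(np.float32))
print('flange',len(P),'z',z.round(4),'rel tcp',(z-T[2]).round(4),'rect',np.round(r[0],1),np.round(r[1],1),round(r[2],1))
A=np.c_[P[:,:2]-P[:,:2].mean(0),np.ones(len(P))]; print('tilt',np.linalg.lstsq(A,P[:,2],rcond=None)[0].round(4))
print('force',o['wrist_force'].round(2),o['finger_force'])
E
python3 held.py w9
```

```text
t 20.05 tcp [ 0.4321 -0.2179  0.2209] rpy [ 3.1410e+00 -4.0000e-04 -3.0982e+00] w 0.0141
cam [ 0.352 -0.22   0.409] axis [ 0.276  0.013 -0.961]
flange 8818 z 0.1964 rel tcp -0.0238 rect [ 431.3 -216.5] [123.3  70. ] 2.5
tilt [-0.0008  0.0008  0.1964]
force [-0.36  0.01 -3.11] 29.999323189258575
```

Request:
move_arm(
  steps=[0, 0, 0, 0.001, 0.005, 0, 0.03, 0, 0, -0.01, 0.004, 0.02, 0, 0.03, 0, 0, -0.03, 0.009, 0.045, 0, 0.03, 0, 0, -0.05, 0.015, 0.078, 0, 0.03, 0, 0, -0.075, 0.022, 0.113, 0, 0.03, 0, 0, -0.1, 0.029, 0.15, 0, 0.03, 0, 0, -0.125, 0.036, 0.188, 0, 0.03, 0, 0, -0.15, 0.044, 0.226, 0, 0.03, 0, 0, -0.17, 0.051, 0.264, 0, 0.03, 0, 0, -0.19, 0.058, 0.3, 0, 0.03, 0, 0, -0.205, 0.065, 0.335, 0, 0.03, 0, 0, -0.22, 0.072, 0.368, 0, 0.03],
)

```text
time: 21.3
tool_pos: [0.5035, 0.1519, 0.2199]
ee_rot: [-3.141, -0.002, 2.965]
wrist_force: [0.4, -0.7, -2.9]
width: 0.0136
finger_force: 30.0
```

Request:
move_arm(
  steps=[0, 0, -0.007, 0.006, 0.03, 0, 0.03, 0, 0, -0.011, 0.011, 0.056, 0, 0.03, 0, 0, -0.013, 0.015, 0.077, 0, 0.03, 0, 0, -0.013, 0.018, 0.093, 0, 0.03, 0, 0, -0.013, 0.0195, 0.102, 0, 0.03, 0, 0, -0.013, 0.02, 0.105, 0, 0.03, 0, 0, -0.013, 0.02, 0.106, 0, 0.03, 0, 0, -0.013, 0.02, 0.106, 0, 0.03, 0, 0, -0.013, 0.02, 0.106, -0.002, 0.03, 0, 0, -0.013, 0.02, 0.106, -0.002, 0.03, 0, 0, -0.013, 0.02, 0.106, -0.002, 0.03],
)

```text
time: 22.4
tool_pos: [0.5242, 0.2554, 0.2192]
ee_rot: [-3.142, -0.0, 2.951]
wrist_force: [0.7, -0.1, -3.9]
width: 0.0137
finger_force: 30.0
```

```bash
python3 held.py w10; python3 - <<'E'
from h import *
f=np.load('w10.npz'); k=(f['K'],f['R'],f['t'])
for s in((.4790,.2645,.092),(.569,.2472,.092)): print(proj(s,k).round(1))
print(proj((.524+.0452,.2558-.0087,.1965),k),proj((.524-.0452,.2558+.0087,.1965),k))
E
```

```text
t 22.4 tcp [0.5242 0.2554 0.2192] rpy [-3.1416 -0.      2.9511] w 0.0137
cam [0.446 0.272 0.408] axis [ 0.272 -0.052 -0.961]
flange 8928 z 0.1946 rel tcp -0.0247 rect [523.6 257.2] [ 69.7 123.7] 79.2
tilt [ 0.0007 -0.0004  0.1946]
force [-0.14  0.04 -2.97] 29.999306201934814
[274.6 146.5]
[274.7 242.3]
[274.12346756 299.77427187] [273.90425047 164.87874132]
```

Cover level and above the studs, with yaw right to 0.1°. I lower partway and measure the holes themselves.

Request:
move_arm(
  steps=[0, 0, 0, 0, 0, -0.01, 0.03, 0, 0, 0, 0, 0, -0.025, 0.03, 0, 0, 0, 0, 0, -0.04, 0.03, 0, 0, 0, 0, 0, -0.052, 0.03, 0, 0, 0, 0, 0, -0.058, 0.03, 0, 0, 0, 0, 0, -0.06, 0.03, 0, 0, 0, 0, 0, -0.06, 0.03, 0, 0, 0, 0, 0, -0.06, 0.03],
)

```text
time: 23.25
tool_pos: [0.5246, 0.2561, 0.16]
ee_rot: [3.141, 0.001, 2.952]
wrist_force: [-0.8, 0.3, -3.0]
width: 0.0138
finger_force: 30.0
```

```bash
cat > holes.py <<'E'
from h import *
import sys
def run(tag,cam=None):
    f=np.load(tag+'.npz'); C=f['C']; p=f['p'].astype(int); d=f['d']; k=(f['K'],f['R'],f['t'])
    c0=np.array([.524,.256]); b=(p[...,2]>p[...,0]+35)&(np.hypot(C[...,0]-c0[0],C[...,1]-c0[1])<.085)&(C[...,2]>.09)
    zf=float(sys.argv[2])
    m=b.astype(np.uint8); cs,h=cv2.findContours(m,cv2.RETR_CCOMP,cv2.CHAIN_APPROX_NONE)
    for cc,hh in zip(cs,h[0]):
        if hh[3]>=0 and len(cc)>8:
            q=np.array([onplane(u,zf,k)[:2]*1000 for u in cc[:,0]],np.float32); (x,y),r=cv2.minEnclosingCircle(q)
            if r<12: print(tag,'hole px',cc[:,0].mean(0).round(),'circ',round(x,1),round(y,1),round(r,1),'mean',q.mean(0).round(1))
    F=b&(abs(C[...,2]-zf)<.004); r=cv2.minAreaRect((C[F][:,:2]*1000).astype(np.float32)); print('flange',np.round(r[0],1),np.round(r[1],1),round(r[2],1))
run(sys.argv[1])
E
python3 held.py w11; python3 holes.py w11 0.1345
python3 - <<'E'
from h import *
k=KRT('scene'); p,d=snapshot('scene'); C=cloud(d,k); np.savez('s3',p=p,d=d,C=C,K=k[0],R=k[1],t=k[2])
c=proj([.524,.256,.11],k).astype(int); a=cv2.resize(p[c[1]-45:c[1]+45,c[0]-55:c[0]+45],None,fx=4,fy=4,interpolation=cv2.INTER_CUBIC)
w=np.load('w11.npz')['p'][60:330,180:380]; w=cv2.resize(w,(267,360))
save('m1',np.hstack([a,w]))
E
python3 holes.py s3 0.1345
```

```text
t 23.25 tcp [0.5246 0.2561 0.16  ] rpy [3.1407e+00 1.3000e-03 2.9518e+00] w 0.0138
cam [0.446 0.273 0.348] axis [ 0.273 -0.051 -0.961]
flange 8939 z 0.1354 rel tcp -0.0248 rect [524. 258.] [ 70.  123.4] 79.1
tilt [0.0017 0.0004 0.1354]
force [-0.16 -0.52 -3.1 ] 29.99926596879959
w11 hole px [276. 163.] circ 478.9 266.7 6.0 mean [478.9 266.7]
flange [524. 258.] [ 70.  123.4] 79.1
s3 hole px [342. 162.] circ 573.5 245.4 6.9 mean [572.7 245.4]
s3 hole px [325. 142.] circ 481.7 263.3 6.9 mean [481.5 263.9]
flange [526.7 254.2] [ 72.5 127.8] 79.5
```

View pics/m1.png

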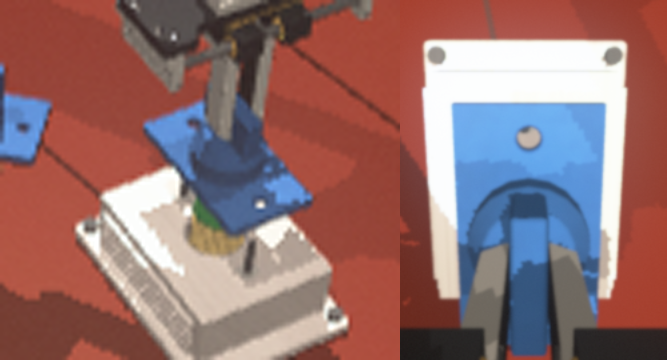

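The left half (scene) shows the cover level over the studs. The right half (wrist) shows the stud through the far hole but off-centre. I check the offset in the scene camera too.

```bash
python3 - <<'E'
from h import *
k=KRT('scene'); f=np.load('scene0.npz'); C=cloud(f['d'],k); np.savez('s0',p=f['p'],d=f['d'],C=C,K=k[0],R=k[1],t=k[2])
E
python3 fit.py s0 s3
python3 - <<'E'
from h import *
# wrist verticality check: seated filter sides & stud points by height, w7
f=np.load('w7.npz'); C=f['C']; d=f['d']
for c in((.479,.2645),(.569,.2472)):
    m=(np.hypot(C[...,0]-c[0],C[...,1]-c[1])<.012)&(d>0)
    for a in(.064,.07,.076,.082,.088):
        Q=C[m&(C[...,2]>=a)&(C[...,2]<a+.006)]; print(c,a,len(Q),Q.mean(0).round(4) if len(Q) else '')
# stud tip expected pixel inside hole, w11, and hole ellipse
f=np.load('w11.npz'); k=(f['K'],f['R'],f['t']); print(proj((.479,.2645,.092),k),proj((.4789,.2667,.1354),k),proj((.479,.2645,.1354),k))
p=f['p'].astype(int); v0,u0=150,262; g=p[v0:178,u0:292]; print((g.sum(2)//3)[::2,::2])
E
```

```text
top z 0.058 rect [527.3 252.1] [118.9 152.6] 78.5
hole px [330. 170.] len 42 circ 527.4 250.5 28.3
stud px [323. 155.] 9 zmax 0.0974 top mean [0.485  0.258  0.0956]
stud px [339. 174.] 12 zmax 0.0945 top mean [0.5727 0.243  0.0911]
top z 0.0581 rect [527.3 252.1] [119.8 154.3] 79.6
stud px [328. 167.] 43 zmax 0.0844 top mean [0.5271 0.2411 0.0817]
stud px [339. 175.] 11 zmax 0.0912 top mean [0.5722 0.2429 0.0876]
(0.479, 0.2645) 0.064 1 [0.4773 0.2666 0.0655]
(0.479, 0.2645) 0.07 7 [0.477  0.2648 0.0731]
(0.479, 0.2645) 0.076 5 [0.4771 0.2657 0.0799]
(0.479, 0.2645) 0.082 3 [0.4768 0.2638 0.0858]
(0.479, 0.2645) 0.088 45 [0.4792 0.2644 0.0915]
(0.569, 0.2472) 0.064 15 [0.5678 0.2478 0.0668]
(0.569, 0.2472) 0.07 16 [0.5675 0.2473 0.073 ]
(0.569, 0.2472) 0.076 15 [0.5675 0.2474 0.079 ]
(0.569, 0.2472) 0.082 20 [0.5676 0.2474 0.0853]
(0.569, 0.2472) 0.088 40 [0.5692 0.247  0.0916]
[273.26193458 154.66829044] [276.30984282 163.25273953] [272.80478371 164.08829035]
[[174 174 174 175 175 174 174 175 175 175 175 174 174 174 174]
 [174 172 174 173 174 173 172 170 173 174 174 175 174 174 174]
 [174 173 175 173 170 157 144 137 149 160 169 173 174 175 175]
 [173 172 172 163 140 114 104 123 160 163 155 164 174 174 174]
 [173 172 168 151 128 105 110 147 175 181 174 154 168 173 174]
 [172 172 162 161 173 164 166 178 182 183 183 162 159 173 173]
 [173 171 156 169 185 186 184 183 183 184 186 170 151 169 173]
 [171 169 150 158 184 186 185 184 183 184 185 162 145 169 173]
 [172 170 151 141 177 186 183 183 183 182 178 145 147 169 172]
 [169 171 162 133 147 177 183 184 182 174 144 125 157 171 170]
 [170 171 169 152 124 132 148 154 149 128 119 144 166 170 171]
 [170 170 170 167 153 132 121 117 120 131 150 165 170 170 170]
 [169 169 169 170 169 162 155 153 155 162 168 170 171 171 171]
 [168 168 169 169 170 170 169 167 168 170 170 170 170 170 169]]
```

Both cameras agree: the cover sits 2.2 mm too far in +y. I correct that and lower to about 1 cm above the tips.

Request:
move_arm(
  steps=[0, 0, 0, 0, -0.0011, 0, 0.03, 0, 0, 0, 0, -0.0022, 0, 0.03, 0, 0, 0, 0, -0.0022, -0.004, 0.03, 0, 0, 0, 0, -0.0022, -0.009, 0.03, 0, 0, 0, 0, -0.0022, -0.014, 0.03, 0, 0, 0, 0, -0.0022, -0.018, 0.03, 0, 0, 0, 0, -0.0022, -0.021, 0.03, 0, 0, 0, 0, -0.0022, -0.023, 0.03, 0, 0, 0, 0, -0.0022, -0.0235, 0.03, 0, 0, 0, 0, -0.0022, -0.0235, 0.03, 0, 0, 0, 0, -0.0022, -0.0235, 0.03, 0, 0, 0, 0, -0.0022, -0.0235, 0.03],
)

```text
time: 24.55
tool_pos: [0.5243, 0.2537, 0.136]
ee_rot: [3.141, 0.0, 2.952]
wrist_force: [0.6, -0.0, -3.4]
width: 0.0134
finger_force: 30.0
```

```bash
python3 held.py w12; python3 holes.py w12 0.1105
python3 - <<'E'
from h import *
k=KRT('scene'); p,d=snapshot('scene'); C=cloud(d,k); np.savez('s4',p=p,d=d,C=C,K=k[0],R=k[1],t=k[2])
E
python3 holes.py s4 0.1105
```

```text
t 24.55 tcp [0.5243 0.2537 0.136 ] rpy [3.1412e+00 5.0000e-04 2.9517e+00] w 0.0134
cam [0.446 0.27  0.324] axis [ 0.272 -0.051 -0.961]
flange 8894 z 0.1114 rel tcp -0.0246 rect [523.9 255.6] [ 69.9 123.9] 79.2
tilt [0.0014 0.0007 0.1114]
force [-0.14 -0.47 -4.33] 29.999233782291412
w12 hole px [276. 163.] circ 478.6 264.4 6.0 mean [478.6 264.3]
flange [523.9 255.6] [ 69.9 123.9] 79.2
s4 hole px [340. 168.] circ 572.6 241.9 6.9 mean [572.6 241.9]
flange [525. 253.] [ 71.5 125. ] 80.1
```

The cover is aligned within 0.4 mm, level, with its underside 11 mm above the stud tips. I settle briefly and hand in.

Request:
move_arm(
  steps=[0, 0, 0, 0, 0, -0.0005, 0.03, 0, 0, 0, 0, 0, -0.001, 0.03, 0, 0, 0, 0, 0, -0.001, 0.03, 0, 0, 0, 0, 0, -0.001, 0.03, 0, 0, 0, 0, 0, -0.001, 0.03],
)

```text
time: 25.15
tool_pos: [0.5242, 0.2537, 0.1347]
ee_rot: [3.141, 0.0, 2.952]
wrist_force: [-0.2, -0.5, -3.5]
width: 0.014
finger_force: 30.0
```

```bash
python3 -c "
from bench import *
print(get_obs()['tool_pos'],get_obs()['finger_force']); print(close_job())"
```

```text
[0.52419867 0.25369376 0.13470865] 29.999277591705322
the job is handed in; nothing more can be done
None
```

The job is handed in at about 25 s: the new filter was lowered to the chamber floor and released, green end up, and the cover is held level about 1 cm above the stud tips with its holes lined up to within about 0.5 mm.

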